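Stand the fallen test tile back in its row

ROBOT

A 7-joint arm with a two-finger parallel gripper is mounted at the origin on a cart in front of the work surface, level with it; the furniture and walls round the work are solid. World frame = base frame: x ahead of the robot, y to its left, z up, the work surface at z = 0. Lengths are in m, angles in rad, forces in N, time in s.
With the tool pointing down it reaches from about 0.35 to 0.9 m from the base axis. Payload 8.1 kg.
Tool frame: the origin (TCP) lies between the finger pads; the fingertips stand 11 mm ahead of it and the grasp point (between the pads) lies 8 mm behind it; z points along the fingers, y is the line along which they close (so a half turn about z gives the same grasp; the last joint's range is limited). The gripper opens to 92 mm and grips with 3 to 60 N. Pads are 19 mm wide; open, the fingers measure 130 mm over their backs; the gripper's body (75 mm by 190 mm) begins 47 mm behind the grasp point.
Start: joints at [1.111, 0.434, 0.025, 1.573, -0.012, 1.134, -0.075], TCP at [0.218, -0.586, 0.238] pointing down, gripper open.
Joint ranges: [-2.62, 2.62], [-0.44, 2.09], [-1.27, 1.32], [0.08, 2.57], [-1.32, 4.46], [0.12, 2], [-2.74, 2.74]. Speed limits (rad/s): [2.22, 2.22, 3.01, 3.01, 3.14, 3.14, 3.14].

INTERFACE

Orientations are given as a rotation vector (axis times angle).
In Python, from cell import observe, get_image, camera_params, sign_off gives the robot as it stands.
- The arm moves only by the shell command python3 -m pendant 'ROWS' [FORCE]. ROWS is JSON, one flat list of numbers, 7 for each row, row after row: the shift along the tool's x, y, z in m, then the turn, a rotation vector about the tool's x, y, z in rad, then the finger opening in m, from 0 to 0.0918. In form: [dx, dy, dz, rx, ry, rz, jaw, dx, dy, dz, rx, ry, rz, jaw, ...]. A call has 1 to 10 rows; each row shifts and turns the commanded pose from where the row before left it, along the tool's axes as they then stand; what a row does not reach is not made up. A row lasts 1/8 s, in which the tool goes at most 62.5 mm and 10.7 degrees, less where a joint would pass 70% of its speed; a pose out of reach is approached as far as the arm can. A call is refused whole if a number of a shift passes 0.0625 or a number of a turn 0.188, either way. A call with a gripper value outside its range is refused whole. The fingers move at their own pace and stop on an object; FORCE is the grip in N (left out, the last holds). Time passes only in rows, so rows that do not move let the fingers close. It gives the time, the measured TCP pose, the force, the opening and the grip force at its end, in the units of the state.
- observe(): the state, without advancing time (a new reading comes with each control period).
- get_image(name): name is "side" or "top"; returns the picture (480x640x3 uint8, red, green, blue); there is no depth.
- camera_params(name): a dict with "intrinsics" (3x3 intrinsics, pixels), "dist" ([k1, k2, p1, p2, k3] as OpenCV has them; the pictures are not rectified), "eye" and "rotation" of the camera in the world. Camera axes: x right, y down, z forward; pixel columns grow to the right and rows downward; lengths in m; the calibration is good to about 2 mm. A picture is of the moment at which its call begins. camera_params takes no time and is no camera call.
- sign_off(): hands the job in; it is judged then, once.
The state is a dict: "clock": time; "joints": joint angles; "dq": joint speeds; "joint_efforts": joint torques, N m; "position": TCP position; "ee_rot": TCP orientation; "force": force on the tool from outside, world axes, zero at the start; "ft_torque": the same for the moment, N m; "width": opening from 0.0 (shut) to 1.0 (fully open); "gripper_force": force on a finger pad.
Only numpy, scipy, OpenCV 4.12 (cv2) and the standard library are available. Lean on these libraries where they do the work, as an engineer would, in place of code of your own. Each camera call takes 0.05 s, during which the arm holds its last target. There are 200 camera calls.

TASK

The blue glaze test tile has fallen on its face in front of the wooden strip. Using pushes only, never lifting it off the table, tip it back up onto its foot and slide it toe first into the gap between the green and the cream tile, until its toe is up against the strip, upright, squarely in line and about midway between them. Do not disturb the two standing tiles or the other things on the table.

Things in the scene. Friction and masses are not known exactly. Their poses are not given: they have to be found in the camera images.
- tile_blue: Blue L-shaped test tile, loose: plate 46 wide, 7 thick, 62 high on a foot 44 long, 6 thick. Origin: centre of the foot's 44x46 underside; z up the plate, x from plate to toe. Plate: x -22..-15, z 0..62; foot: x -22..22, z 0..6; y -23..23 mm. About 55 g. It starts lying on the plate's outer face (x up, z level, away from the strip): the plate lies flat, the foot stands up 44 mm at the end nearer the strip.
- heel (a point): The blue tile's heel: midpoint of the bottom edge of the plate's outer face; this edge rests on the table both when the tile lies and when it stands. Pushed near the top of the foot's inner side (the side over the plate) towards the strip, the tile tips about this edge onto its foot
- toe (a point): The blue tile's toe: midpoint of the foot's far end at its underside, 44 mm from the heel; 44 mm above the table while the tile lies, on the table when it stands
- strip: Wooden strip, fixed to the table, 22 (x) x 355 (y) x 11 mm high; origin at the centre of its underside, x across it pointing away from the robot, y along it. Its near face, which stops the toes, is at x = -11 mm. The gap for the blue tile is at its middle (y = 0), the standing tiles at y = +105 and -105 mm, all with their x axes along the strip's x
- tile_green: Green L-shaped test tile, loose: plate 46 wide, 7 thick, 62 high on a foot 44 long, 6 thick. Origin: centre of the foot's 44x46 underside; z up the plate, x from plate to toe. Plate: x -22..-15, z 0..62; foot: x -22..22, z 0..6; y -23..23 mm. Stands in the row, toe at the strip; leave it alone.
- tile_cream: Cream L-shaped test tile, loose: plate 46 wide, 7 thick, 62 high on a foot 44 long, 6 thick. Origin: centre of the foot's 44x46 underside; z up the plate, x from plate to toe. Plate: x -22..-15, z 0..62; foot: x -22..22, z 0..6; y -23..23 mm. Stands in the row, toe at the strip; leave it alone.
- tub_ochre: Ochre tub, 67 across, 62 high, bystander; origin under its centre
- tub_plum: Plum tub, 67 across, 57 high, bystander; origin under its centre
- spray_bottle: Spray bottle, 100x109x275, bystander; origin under its centre
- brush: Brush, 11x190x12, lying, bystander; origin under its centre
- mallet: Wooden mallet, 110x273x66, lying, bystander; origin under its middle
- tape_roll: Roll of tape lying flat, 100 across, 24 high, bystander; origin under its centre
Not all that is in view belongs to the job. Leave any pink or red look-alike of the tile_blue alone.

How it is judged:
By the outcome, as a careful person would: the job done as asked, in the order asked, and still so for the second after the job is handed in, with the robot touching nothing.
It also fails if it takes over 42 s, if anything falls off the work surface, if the arm or the gripper's body presses on something with over 40 N, if the wrist force passes 120 N, or if a joint passes its speed limit or range.

## Working session

There is one attempt and no reset: what is moved stays moved. The work goes in short steps, Python scripts to look and compute and a shell command to move; the robot and the scene stay as the last step left them, time stands still between calls to the robot, and variables do not carry over. Pictures are saved under pics/ and viewed, at most 10 in all, crops included, and the job is handed in when it is done.

```bash
mkdir -p pics; ls
python3 - <<'E'
from cell import *
import cv2
for n in("top","side"):
    cv2.imwrite(f"pics/{n}0.png",get_image(n)[:,:,::-1]); print(n,camera_params(n))
s=observe();print(s)
E
```

```text
pics
top {'intrinsics': array([[497.75685399,   0.        , 321.47694029],
       [  0.        , 497.75685399, 234.79675878],
       [  0.        ,   0.        ,   1.        ]]), 'dist': array([0.04456109, 0.        , 0.        , 0.        , 0.        ]), 'eye': array([0.38203015, 0.06923045, 1.44400343]), 'rotation': array([-2.15604792,  2.14313835, -0.13263024])}
side {'intrinsics': array([[517.62359325,   0.        , 321.19918886],
       [  0.        , 517.62359325, 231.72666729],
       [  0.        ,   0.        ,   1.        ]]), 'dist': array([0.03306661, 0.        , 0.        , 0.        , 0.        ]), 'eye': array([-0.05161204, -1.19071224,  0.60124552]), 'rotation': array([-1.9022835 ,  0.45779387, -0.30385785])}
{'clock': 0.1, 'joints': array([ 1.11139223,  0.43516066,  0.02496589,  1.57399491, -0.01160092,
        1.13395846, -0.07509342]), 'dq': array([ 0.00074039, -0.00146784, -0.00125142,  0.00050546,  0.00051171,
       -0.00031602, -0.00109764]), 'joint_efforts': array([ 3.27663634e-03, -6.69128823e+01,  9.88080092e-01, -3.15146506e+01,
       -6.05759583e-02,  3.73555126e-02,  3.98945645e-05]), 'position': array([ 0.21811008, -0.58525437,  0.23702309]), 'ee_rot': array([-3.09044000e+00, -5.57175972e-01,  5.70626496e-04]), 'force': array([ 0.02253631, -0.05093551, -0.65637022]), 'ft_torque': array([-0.05055001,  0.00304123, -0.01223663]), 'gripper_force': 0.0, 'width': 1.002039612087371}
```

View pics/top0.png

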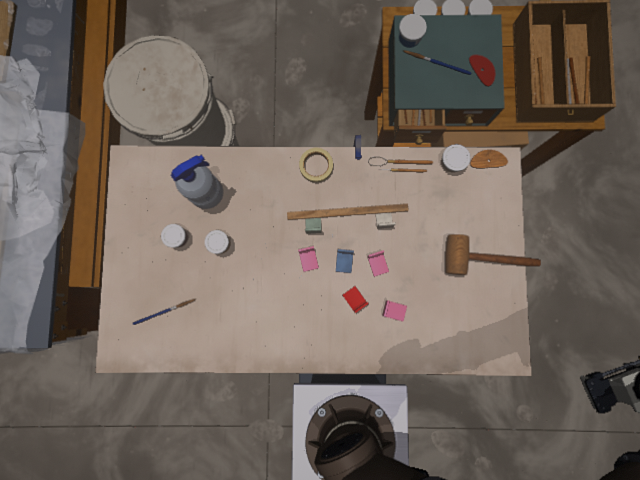

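View pics/side0.png

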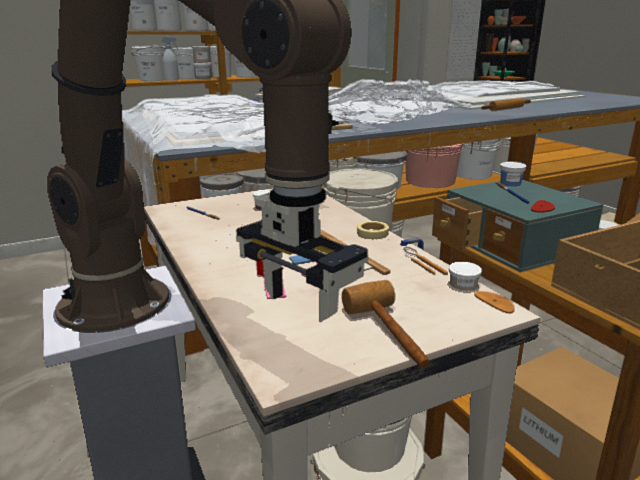

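The top view shows the strip at (290,215)–(408,208), green at (314,226) and cream at (385,222). The candidates for the fallen tile are blue (344,261), pink (308,259), (377,263) and (395,310), and red (355,299). Only (344,261) is blue and in front of the gap, so that is the one. I'll confirm it in an enlarged crop, rectified to the table plane.

```bash
cat > h.py <<'E'
import numpy as np, cv2
from scipy.spatial.transform import Rotation as R
from cell import *
def cam(n):
    c=camera_params(n); M=R.from_rotvec(c['rotation']).as_matrix(); return c,M
def proj(n,P):
    c,M=cam(n); r=M.T
    return cv2.projectPoints(np.float64(P).reshape(-1,1,3),cv2.Rodrigues(r)[0],-r@c['eye'],c['intrinsics'],c['dist'])[0].reshape(-1,2)
def unproj(n,uv,z=0.):
    c,M=cam(n); p=cv2.undistortPoints(np.float64(uv).reshape(-1,1,2),c['intrinsics'],c['dist']).reshape(-1,2)
    d=np.c_[p,np.ones(len(p))]@M.T; z=np.broadcast_to(z,len(p)); return c['eye']+d*((z-c['eye'][2])/d[:,2])[:,None]
def ortho(img,n,x0,x1,y0,y1,s,z=0.):
    # rows: x decreasing, cols: y decreasing; s px per m
    xs=np.arange(x1,x0,-1/s); ys=np.arange(y1,y0,-1/s); X,Y=np.meshgrid(xs,ys,indexing='ij')
    uv=proj(n,np.c_[X.ravel(),Y.ravel(),np.full(X.size,z)]).reshape(*X.shape,2).astype(np.float32)
    return cv2.remap(img,uv[...,0],uv[...,1],cv2.INTER_CUBIC)
E
python3 - <<'E'
from h import *
im=cv2.imread("pics/top0.png")
print(unproj("top",[[290,215],[408,208],[314,226],[385,222],[344,261]]).round(3))
side=cv2.imread("pics/side0.png")
c=unproj("top",[[344,245]])[0]; print(c)
o=ortho(im,"top",c[0]-.15,c[0]+.14,c[1]-.19,c[1]+.19,2000)
cv2.imwrite("pics/o0.png",o); print(o.shape,c[0]+.14,c[1]+.19)
E
```

```text
[[ 0.631  0.175  0.   ]
 [ 0.654 -0.172  0.   ]
 [ 0.599  0.104  0.   ]
 [ 0.612 -0.104  0.   ]
 [ 0.496  0.016  0.   ]]
[0.543217   0.01582228 0.        ]
(581, 760, 3) 0.6832169982330906 0.20582228483464543
```

View pics/o0.png

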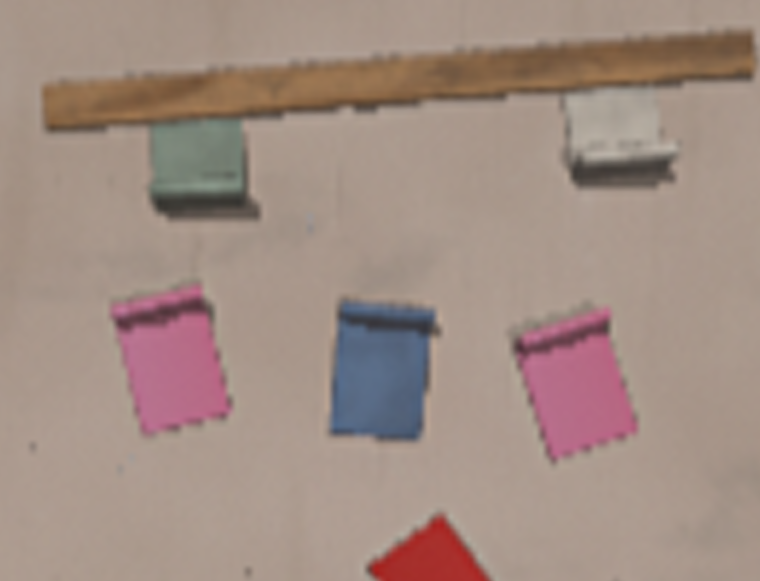

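Confirmed: only the middle one is blue. It lies at crop (382,370) with its foot edge at (342,300)–(436,312). The pink look-alikes sit at (170,360) and (575,385), the red at (430,550). Next I'll fit the poses by silhouette.

```bash
cat >> h.py <<'E'
from scipy.optimize import minimize
def boxpts(b):
    (a,A,c,C,e,E)=b; return np.array([[x,y,z] for x in(a,A) for y in(c,C) for z in(e,E)])/1000
TILE=[(-22,-15,-23,23,0,62),(-22,22,-23,23,0,6)]
STRIP=[(-11,11,-177.5,177.5,0,11)]
LIE=R.from_matrix(np.array([[0,0,-1],[0,1,0],[1,0,0]],float)) # tile x->up, z->-x(robot)
def world(P,p,lie):
    if lie: P=LIE.apply(P+[.022,0,0])   # origin at heel edge, p = heel
    return R.from_euler('z',p[2]).apply(P)+[p[0],p[1],0]
S=8
def render(n,p,boxes,lie,roi):
    u0,v0,w,h=roi; m=np.zeros((h*S,w*S),np.float32)
    for b in boxes:
        uv=(proj(n,world(boxpts(b),p,lie))+.5-[u0,v0])*S
        cv2.fillConvexPoly(m,cv2.convexHull(np.round(uv*16).astype(np.int32)),1,cv2.LINE_8,4)
    return cv2.resize(m,(w,h),interpolation=cv2.INTER_AREA)
def fit(n,mask,p0,boxes,lie,pad=12):
    uv=np.vstack([proj(n,world(boxpts(b),p0,lie)) for b in boxes])
    a=np.floor(uv.min(0)-pad).astype(int);b=np.ceil(uv.max(0)+pad).astype(int)
    roi=(*a,*(b-a)); t=mask[a[1]:b[1],a[0]:b[0]]
    f=lambda q:((render(n,[q[0]/1e3,q[1]/1e3,q[2]/100],boxes,lie,roi)-t)**2).sum()
    q0=np.array([p0[0]*1e3,p0[1]*1e3,p0[2]*100]); 
    for k in(6,2): 
        r=minimize(f,q0,method='Nelder-Mead',options=dict(initial_simplex=np.vstack([q0,q0+np.eye(3)*k]),xatol=.05,fatol=.05)); q0=r.x
    return np.array([q0[0]/1e3,q0[1]/1e3,q0[2]/100]),r.fun
def bluemask(bgr):
    f=bgr.astype(np.float32); d=f[...,0]-f[...,2]  # blue minus red; table negative
    return np.clip((d+25)/45,0,1)
E
python3 - <<'E'
from h import *
im=cv2.imread("pics/top0.png").astype(np.float32)
for (u,v) in [(344,268),(345,254),(330,268),(340,213),(350,211),(340,222),(314,226),(385,222)]: print((u,v),im[v,u])
print("blue",fit("top",bluemask(im),[.532,.0148,-.1],TILE,True))
d=im[...,2]-im[...,0]; print(d[200:225,345])
m=np.clip((d-42)/25,0,1)
print("strip",fit("top",m,[.643,.007,.0777],STRIP,False,6))
E
```

```text
(344, 268) [126. 101.  85.]
(345, 254) [113.  92.  79.]
(330, 268) [143. 155. 173.]
(340, 213) [ 81. 113. 150.]
(350, 211) [ 76. 105. 136.]
(340, 222) [140. 153. 170.]
(314, 226) [113. 126. 116.]
(385, 222) [139. 149. 157.]
blue (array([ 0.52666335,  0.01346327, -0.09094627]), np.float64(2.4717209339141846))
[30. 30. 29. 28. 28. 29. 30. 32. 50. 65. 67. 67. 69. 69. 66. 33. 24. 29.
 28. 29. 29. 28. 28. 28. 28.]
strip (array([0.64285195, 0.00850103, 0.07473809]), np.float64(230.83274841308594))
```

Run:
```python
from h import *
im=cv2.imread("pics/top0.png").astype(np.float32)
d=im[...,2]-im[...,0]
m=np.clip((d-38)/22,0,1)
p,r=fit("top",m,[.643,.007,.0777],STRIP,False,3);print("strip",p,r)
g=np.clip((im[...,1]-im[...,2]+15)/20,0,1)
c,s=np.cos(p[2]),np.sin(p[2])
gp=[p[0]-.033*c-.105*s,p[1]-.033*s+.105*c,p[2]]; print("green pred",gp)
q,r=fit("top",g,gp,TILE,False); print("green",q,r)
h=np.array([.5267,.0135])-p[:2]; print("heel in strip frame",c*h[0]+s*h[1],-s*h[0]+c*h[1])
```

```text
strip [0.64304313 0.00790308 0.07723368] 142.548828125
green pred [np.float64(0.6020400310372281), np.float64(0.1100438879265886), np.float64(0.07723368402954554)]
green [0.60054647 0.1069075  0.05174565] 6.891591548919678
heel in strip frame -0.11556446883862233 0.014556918130415384
```

```bash
cat > go.py <<'E'
import sys
from h import *
def st(): 
    s=observe(); r=R.from_rotvec(s['ee_rot']); m=r.as_matrix()
    return s,r,np.arctan2(m[1,0],m[0,0])
def delta(t,yaw):
    s,r,y=st(); goal=R.from_euler('z',yaw)*R.from_euler('x',np.pi)
    print("t",round(s['clock'],2),"pos",s['position'].round(4),"yaw",y.round(3),"F",s['force'].round(1),"w",round(s['width'],2))
    print("turn(tool)",(r.inv()*goal).as_rotvec().round(3),"shift after turn",goal.inv().apply(np.array(t)-s['position']).round(4))
if __name__=="__main__":
    a=list(map(float,sys.argv[1:])); delta(a[:3],a[3])
E
python3 -m pendant '[0,-0.02,0,0,0,0.149,0, 0,-0.03,0,0,0,0.149,0, 0,-0.04,0,0,0,0.149,0, 0.01,-0.045,0,0,0,0,0, 0.02,-0.045,0,0,0,0,0, 0.02,-0.045,0,0,0,0,0, 0.02,-0.045,0,0,0,0,0, 0.02,-0.045,0,0,0,0,0, 0.02,-0.045,0,0,0,0,0, 0.02,-0.045,0,0,0,0,0]' 10
python3 go.py .4988 .016 .12 -.091
```

```text
clock: 1.35
position: [0.361, -0.1941, 0.2377]
ee_rot: [3.138, -0.142, 0.0]
force: [0.4, -0.4, -0.6]
width: 0.005
gripper_force: 0.0
t 1.35 pos [ 0.361  -0.1941  0.2377] yaw -0.09 F [ 0.4 -0.4 -0.6] w 0.01
turn(tool) [ 0.    -0.     0.001] shift after turn [ 0.1181 -0.2218  0.1177]
```

```bash
python3 -m pendant '[0.02,-0.04,0.02,0,0,0,0, 0.02,-0.04,0.02,0,0,0,0, 0.02,-0.04,0.02,0,0,0,0, 0.02,-0.04,0.02,0,0,0,0, 0.02,-0.04,0.02,0,0,0,0, 0.018,-0.022,0.018,0,0,0,0, 0,0,0,0,0,0,0, 0,0,0,0,0,0,0]'
python3 go.py .4988 .016 .047 -.091
```

```text
clock: 2.35
position: [0.4975, 0.0142, 0.1196]
ee_rot: [3.138, -0.142, -0.002]
force: [0.5, 0.4, -0.0]
width: 0.002
gripper_force: 0.0
t 2.35 pos [0.4975 0.0142 0.1196] yaw -0.091 F [ 0.5  0.4 -0. ] w 0.0
turn(tool) [0.001 0.001 0.   ] shift after turn [ 0.0011 -0.0019  0.0726]
```

```bash
python3 -m pendant '[0,-0.001,0.025,0,0,0,0, 0,-0.001,0.025,0,0,0,0, 0,0,0.022,0,0,0,0, 0,0,0,0,0,0,0]'
python3 go.py .4988 .016 .047 -.091
python3 - <<'E'
from h import *
a=get_image("side")[:,:,::-1]; p=proj("side",[[.5,.015,.03]])[0].astype(int); print(p)
c=a[p[1]-75:p[1]+60,p[0]-90:p[0]+90]; cv2.imwrite("pics/s1.png",cv2.resize(c,None,fx=4.4,fy=4.4,interpolation=2))
E
```

```text
clock: 2.85
position: [0.497, 0.0155, 0.0472]
ee_rot: [3.137, -0.144, -0.004]
force: [0.2, 0.6, 0.6]
width: 0.009
gripper_force: 0.0
t 2.85 pos [0.497  0.0155 0.0472] yaw -0.092 F [0.2 0.6 0.6] w 0.01
turn(tool) [ 0.001  0.002 -0.001] shift after turn [ 0.0017 -0.0007  0.0002]
[303 249]
```

View pics/s1.png

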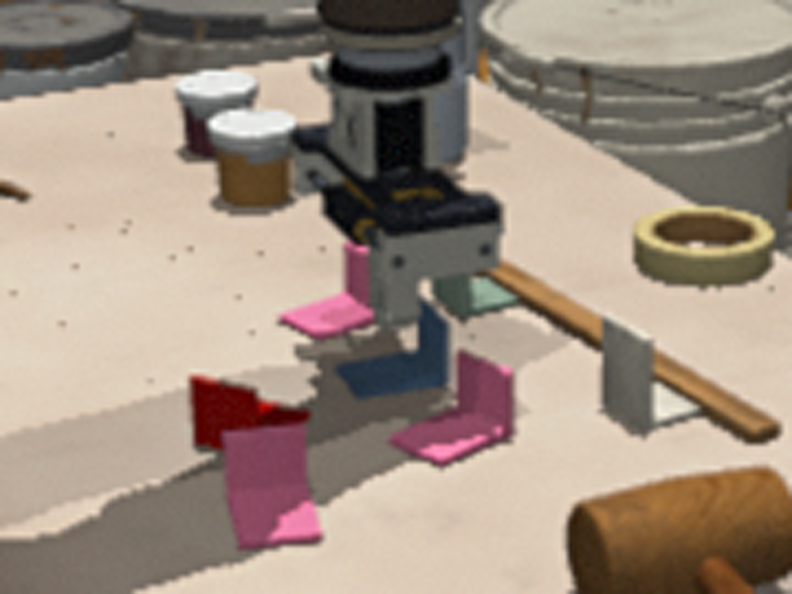

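The finger is over the plate, just behind the foot's inner face (crop (395,320), with the foot at (432,330)). Now I'll push along the tipping arc.

```bash
python3 -m pendant '[0.006,0,0,0,0,0,0, 0.005,0,0,0,0,0,0, 0.004,0,0,0,0,0,0, 0.004,0,0,0,0,0,0, 0.004,0,0,0,0,0,0, 0.004,0,0,0,0,0,0, 0.004,0,0.0005,0,0,0,0, 0.004,0,0.001,0,0,0,0, 0.004,0,0.002,0,0,0,0, 0.003,0,0.002,0,0,0,0]'
python3 go.py .5267 .0135 .047 -.091
python3 - <<'E'
from h import *
a=get_image("side")[:,:,::-1]; p=proj("side",[[.53,.015,.03]])[0].astype(int); print(p)
c=a[p[1]-35:p[1]+35,p[0]-45:p[0]+45]; cv2.imwrite("pics/s2.png",cv2.resize(c,None,fx=8,fy=8,interpolation=2))
E
```

```text
clock: 4.15
position: [0.5405, 0.013, 0.042]
ee_rot: [3.138, -0.142, 0.0]
force: [-0.2, 0.1, 0.4]
width: 0.004
gripper_force: 0.1
t 4.15 pos [0.5405 0.013  0.042 ] yaw -0.09 F [-0.2  0.1  0.4] w 0.0
turn(tool) [ 0.    -0.     0.001] shift after turn [-0.0138  0.0007 -0.005 ]
[313 247]
```

View pics/s2.png

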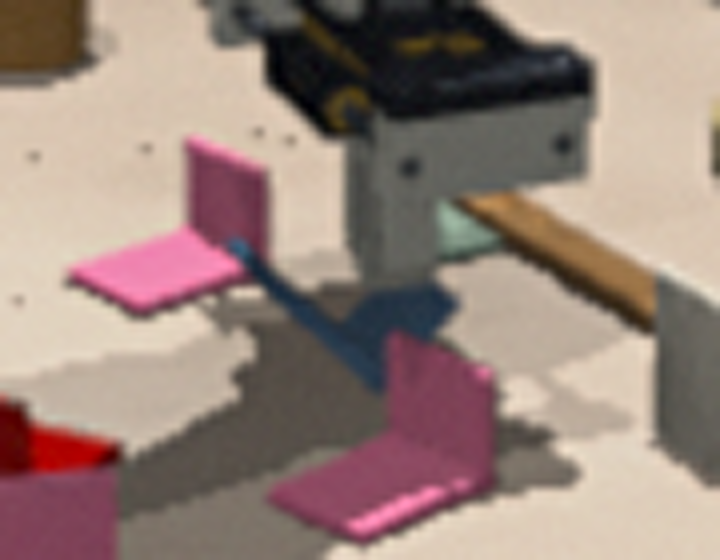

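It is tipping well, at about 45° (plate edge from (235,245) to (375,385)), with the finger on the foot at (400,280). I'll carry on along the arc.

```bash
python3 -m pendant '[0.002,0,0.002,0,0,0,0, 0.003,0,0.003,0,0,0,0, 0.002,0,0.003,0,0,0,0, 0.002,0,0.003,0,0,0,0, 0.002,0,0.003,0,0,0,0, 0.001,0,0.002,0,0,0,0, 0,0,0,0,0,0,0, 0,0,0,0,0,0,0]'
python3 go.py .5267 .0135 .047 -.091
python3 - <<'E'
from h import *
a=get_image("side")[:,:,::-1]; p=proj("side",[[.53,.015,.03]])[0].astype(int); print(p)
c=a[p[1]-35:p[1]+35,p[0]-45:p[0]+45]; cv2.imwrite("pics/s3.png",cv2.resize(c,None,fx=8,fy=8,interpolation=2))
E
```

```text
clock: 5.2
position: [0.5521, 0.012, 0.0263]
ee_rot: [3.138, -0.142, 0.0]
force: [0.6, -0.3, 0.2]
width: 0.006
gripper_force: 0.0
t 5.2 pos [0.5521 0.012  0.0263] yaw -0.09 F [ 0.6 -0.3  0.2] w 0.01
turn(tool) [ 0.    -0.     0.001] shift after turn [-0.0254  0.0008 -0.0207]
[313 247]
```

View pics/s3.png

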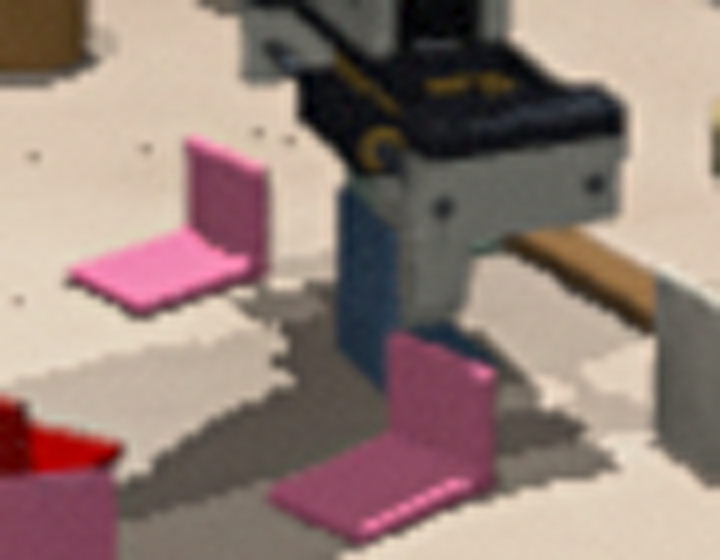

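The tile stands on its foot (plate (365,285), foot (455,345)), and the finger is free above the foot. I'll lift straight up, back off and measure.

```bash
python3 -m pendant '[0,0,-0.01,0,0,0,0, 0,0,-0.025,0,0,0,0, 0,0,-0.035,0,0,0,0, 0,0,-0.015,0,0,0,0, -0.03,0,0,0,0,0,0, -0.04,0,0,0,0,0,0, -0.04,0,0,0,0,0,0, -0.02,0,0,0,0,0,0, 0,0,0,0,0,0,0]' | grep pos
cat > m.py <<'E'
from h import *
im=get_image("top")[:,:,::-1].copy(); import sys
cv2.imwrite(sys.argv[1],im)
p0=list(map(float,sys.argv[2:5]))
q,r=fit("top",bluemask(im),p0,TILE,False,8)
S0=np.array([.64304,.0079]);a=.0772;c,s=np.cos(a),np.sin(a);d=q[:2]-S0
print("tile",q.round(4),"res",round(r,1),"strip frame: toe gap",round(-.011-(c*d[0]+s*d[1]+.022),4),"lat",round(-s*d[0]+c*d[1],4),"dyaw",round(q[2]-a,3))
E
python3 m.py pics/t2.png .549 .012 -.09; python3 go.py .5 .013 .1 .0772
```

```text
position: [0.4213, 0.0235, 0.1113]
tile [ 0.5494  0.0115 -0.0886] res 11.5 strip frame: toe gap 0.0601 lat 0.0108 dyaw -0.166
t 6.42 pos [0.4228 0.0236 0.1115] yaw -0.09 F [ 0.6 -0.3  0. ] w 0.01
turn(tool) [ 0.    -0.001 -0.167] shift after turn [0.0762 0.0165 0.0115]
```

```bash
python3 -m pendant '[0,0,0,0,0,-0.167,0, 0.03,0.008,0,0,0,0,0, 0.04,0.01,0,0,0,0,0, 0.012,0,0.02,0,0,0,0, 0,0,0.03,0,0,0,0, 0,0,0.03,0,0,0,0, 0,0,0.010,0,0,0,0, 0,0,0,0,0,0,0]' | grep pos
python3 go.py .506 .0117 .021 .0772
```

```text
position: [0.5062, 0.012, 0.0209]
t 7.42 pos [0.5062 0.012  0.0209] yaw 0.077 F [0.2 0.  0.4] w 0.01
turn(tool) [ 0.     0.001 -0.001] shift after turn [-0.0002  0.0003 -0.0001]
```

```bash
python3 -m pendant '[0.005,0,0,0,0,0,0, 0.004,0,0,0,0,0,0, 0.004,0,0,0,0,0,0, 0.004,0,0,0,0,0,0, 0.004,0,0,0,0,0,0, 0.003,0,0,0,0,0,0, 0.003,0,0,0,0,0,0, 0,0,0,0,0,0,0]' | grep pos
python3 go.py .506 .0117 .021 .0772; python3 m.py pics/t3.png .565 .012 .07
```

```text
position: [0.5331, 0.0141, 0.0212]
t 8.43 pos [0.5331 0.0141 0.0212] yaw 0.077 F [-0.2  0.3  0.6] w 0.01
turn(tool) [-0. -0. -0.] shift after turn [-0.0272  0.0003  0.0002]
tile [ 0.5485 -0.0683  0.6849] res 50.2 strip frame: toe gap 0.0672 lat -0.0687 dyaw 0.608
```

The body hides the tile from above, so that fit is meaningless. I'll push on obliquely to take out the lateral offset, then back off and measure.

```bash
python3 -m pendant '[0.004,0.001,0,0,0,0,0, 0.004,0.0015,0,0,0,0,0, 0.004,0.0015,0,0,0,0,0, 0.004,0.0015,0,0,0,0,0, 0.004,0.0015,0,0,0,0,0, 0.004,0.0015,0,0,0,0,0, 0.003,0.001,0,0,0,0,0, 0,0,0,0,0,0,0]' | grep pos
python3 go.py .506 .0117 .021 .0772; python3 -m pendant '[-0.02,0,0,0,0,0,0, -0.05,0,0,0,0,0,0, -0.05,0,-0.02,0,0,0,0, -0.02,0,0,0,0,0,0, 0,0,0,0,0,0,0]' | grep pos
python3 m.py pics/t4.png .59 .004 .077
```

```text
position: [0.5607, 0.0066, 0.0212]
t 9.47 pos [0.5607 0.0066 0.0212] yaw 0.077 F [ 0.9  0.6 -0.4] w 0.0
turn(tool) [ 0.    -0.    -0.001] shift after turn [-0.0541 -0.0094  0.0002]
position: [0.4196, -0.0044, 0.0415]
tile [0.595  0.0061 0.0593] res 7.7 strip frame: toe gap 0.015 lat 0.0019 dyaw -0.018
```

Run:
```python
from h import *
im=cv2.imread("pics/t4.png"); 
# strip-aligned ortho at plate-top height: cols = lateral(+left), rows = strip x
S0=np.array([.64304,.0079]);a=.0772;c,s=np.cos(a),np.sin(a);k=2800
xs=np.arange(.015,-.095,-1/k); ys=np.arange(.14,-.14,-1/k); X,Y=np.meshgrid(xs,ys,indexing='ij')
out=[]
for z in(.062,.0):
    P=np.c_[(S0[0]+c*X-s*Y).ravel(),(S0[1]+s*X+c*Y).ravel(),np.full(X.size,z)]
    uv=proj("top",P).reshape(*X.shape,2).astype(np.float32)
    o=cv2.remap(im,uv[...,0],uv[...,1],cv2.INTER_CUBIC)
    for y in(.105,0,-.105):
        for e in(-.023,.023):
            q=int((.14-y-e)*k); cv2.line(o,(q,0),(q,o.shape[0]),(0,0,255),1)
    out.append(o[:290])
o=np.vstack(out); cv2.imwrite("pics/o4.png",o); print(o.shape)
```

```text
(580, 785, 3)
```

View pics/o4.png

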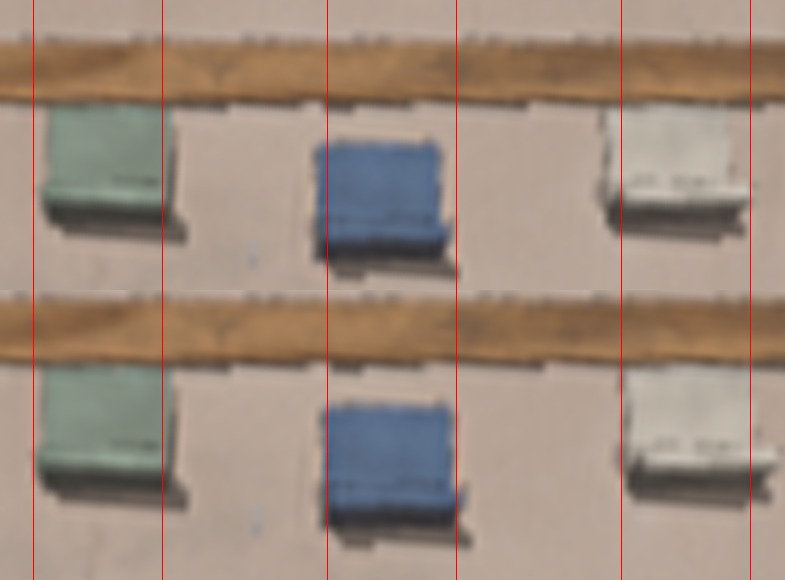

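In the lower panel (table level), the green foot spans columns 46–172, cream 628–757 and blue 325–454. Blue is therefore about 11 px (4 mm) left of midway, square, with its toe 15 mm from the strip. I'll return behind it and push with 4 mm to the right.

```bash
python3 -m pendant '[0,0.002,0.0205,0,0,0,0, 0.045,0,0,0,0,0,0, 0.055,0,0,0,0,0,0, 0.03,0,0,0,0,0,0, 0.005,0,0,0,0,0,0, 0,0,0,0,0,0,0]' | grep -E "pos|force"; python3 go.py .5607 .0066 .021 .0772
```

```text
position: [0.5555, 0.0044, 0.0202]
force: [-0.8, 0.2, -0.5]
gripper_force: 0.0
t 10.9 pos [0.5555 0.0044 0.0202] yaw 0.077 F [-0.8  0.2 -0.5] w 0.01
turn(tool) [-0.     0.001 -0.001] shift after turn [ 0.0054 -0.0018 -0.0008]
```

```bash
python3 -m pendant '[0.0035,0,0,0,0,0,0, 0.003,0,0,0,0,0,0, 0.003,0.001,0,0,0,0,0, 0.003,0.0012,0,0,0,0,0, 0.003,0.0012,0,0,0,0,0, 0.002,0.001,0,0,0,0,0, 0.002,0,0,0,0,0,0, 0,0,0,0,0,0,0]' | grep -E "pos|force"; python3 -m pendant '[0.001,0,0,0,0,0,0, 0,0,0,0,0,0,0]' | grep -E "pos|force"
```

```text
position: [0.5756, 0.0014, 0.0207]
force: [0.3, -0.0, 0.7]
gripper_force: 0.0
position: [0.5763, 0.0015, 0.0207]
force: [-0.4, 0.3, 0.4]
gripper_force: 0.3
```

```bash
for i in 1 2; do python3 -m pendant '[0.001,0,0,0,0,0,0, 0,0,0,0,0,0,0]' | grep -E "pos|^force"; done
```

```text
position: [0.5763, 0.0014, 0.0206]
force: [-5.2, 0.8, 3.2]
position: [0.5764, 0.0015, 0.0205]
force: [-7.5, -0.4, 6.6]
```

Contact with the strip: the force rises and motion stops. I'll back off and look.

```bash
python3 -m pendant '[-0.01,0,0,0,0,0,0, -0.04,0,0,0,0,0,0, -0.05,0,-0.02,0,0,0,0, -0.04,0,-0.02,0,0,0,0, 0,0,0,0,0,0,0]' | grep pos
python3 m.py pics/t5.png .609 .003 .06
python3 - <<'E'
from h import *
im=cv2.imread("pics/t5.png"); 
S0=np.array([.64304,.0079]);a=.0772;c,s=np.cos(a),np.sin(a);k=2800
xs=np.arange(.015,-.08,-1/k); ys=np.arange(.14,-.14,-1/k); X,Y=np.meshgrid(xs,ys,indexing='ij')
P=np.c_[(S0[0]+c*X-s*Y).ravel(),(S0[1]+s*X+c*Y).ravel(),np.zeros(X.size)]
uv=proj("top",P).reshape(*X.shape,2).astype(np.float32)
o=cv2.remap(im,uv[...,0],uv[...,1],cv2.INTER_CUBIC)
b=get_image("side")[:,:,::-1]; p=proj("side",[[.6,.0,.03]])[0].astype(int)
b=cv2.resize(b[p[1]-28:p[1]+28,p[0]-65:p[0]+66],(o.shape[1],330),interpolation=2)
cv2.imwrite("pics/o5.png",np.vstack([o,b])[:600])
E
```

```text
position: [0.4365, -0.0096, 0.0617]
tile [0.6098 0.003  0.0616] res 8.8 strip frame: toe gap 0.0005 lat -0.0024 dyaw -0.016
```

View pics/o5.png

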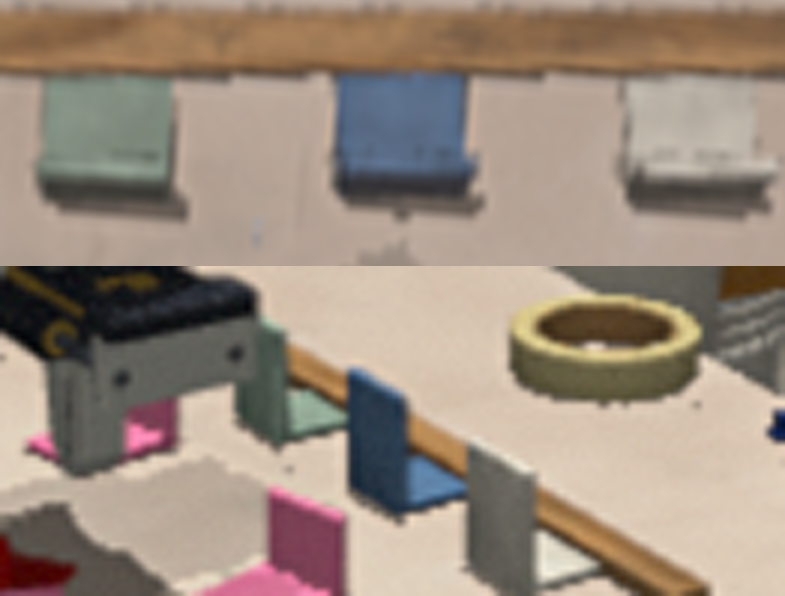

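The blue foot spans columns 338–467 (centre 402), against a midpoint of about 400 between green and cream. The toe is on the strip at row 75, upright and square, and the gripper is clear of everything.

```bash
python3 -c "
from cell import *
print(observe()['clock'],sign_off())"
```

```text
the job is handed in; nothing more can be done
13.375 None
```

The blue tile was tipped upright and slid in by pushes only. It stands square with its toe against the strip, about 1 mm from midway between green and cream by the camera, and was handed in at 13.4 s.

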